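# Fit the sprung spindle into the roll holder

### The job

Take the spring-loaded spindle from its rest and fit it into the empty roll holder: slim sprung pin first into the small cup (feel for it, its height is set by hand), push the spindle along to compress the spring until the thick pin clears the other cheek, then bring the thick end down and ease it back so that it sits fully home in the big cup. Let the spring out gently, never ram it to its stop or let it snap against the holder, then let go of the spindle; do not drop it on the worktop, and leave the slide box, the white bottle and the gauze pack where they are.

Things in the scene. Friction and masses are not known exactly. Their poses are not given: they have to be found in the camera images.
- spindle: White cylinder 28 mm in diameter, 108 mm long, 0.13 to 0.21 kg (grip across its middle); thick fixed pin in its +y end (16 mm diameter, 30 mm long), slim sprung pin in its -y end (10 mm diameter, 24 mm long when free). Origin on the axis, midway along the cylinder; y is the axis, towards the thick pin; x and z may be rolled. Starts in the saddles of the rest.
- slim_tip (a point): Centre of the end face of the slim sprung pin, moving with it; 78 mm from the spindle's origin along -y when free. The pin slides in against a spring: 5 N to start, 0.6 N more per mm, hard stop at 17 mm (15 N). Fitted in the holder it stays pressed in 5 mm (8 N).
- slim_shoulder (a point): Centre of the end face of the white cylinder round the slim pin; on the axis, 54 mm from the spindle's origin along -y.
- thick_tip (a point): Centre of the end face of the thick fixed pin; on the axis, 84 mm from the spindle's origin along +y.
- holder: Roll holder fixed to the worktop: dark base 90 x 222 x 12 mm, two upright grey cheeks 56 mm wide, 16 mm thick, plain inner faces 141 mm apart (y = -70.5 and +70.5 mm) with a blind round cup in each, axes along y. Clear space between the cheeks. It stands 35 N from the spindle (both cheeks together). Origin on the worktop, midway between the cheeks; z up.
- small_cup_mid (a point): Point on the inner face of the holder's -y cheek, 75 mm above the worktop: the middle of the height range of the small cup (14 mm diameter, 9 mm deep, 1 mm chamfer). The -y cheek is a plate clamped stiffly at an unmeasured height: the cup's axis lies 0 to 9 mm above or below this point, straight over or under it; the plate's top is 17 mm above the cup's axis.
- big_cup_floor (a point): Centre of the floor of the big cup (19 mm diameter, 7 mm deep, 2 mm chamfer), 75 mm above the worktop; the cheek's top is 15 mm above its axis. Cup floors are 157 mm apart along y. With the slim pin on its floor the thick pin clears this cheek once the spring is pressed in 12 mm (14 mm if tilted); until then it must be over the cheek's top, spindle tilted 7 to 14 degrees (the small cup allows it).
- rest: Grey rest fixed to the worktop, base 70 x 125 x 8 mm, with two V saddles (10 mm thick, up to 58 mm high) at y = -41 and +41 mm that carry the spindle, axis 52 mm above the worktop along the rest's y; the fingers go between the saddles. Origin under the centre of its base, on the worktop.
- slide_box: Bystander: small card box of slides, 57 x 83 x 31 mm, origin under its centre. Leave alone.
- white_bottle: Bystander: small white capped bottle, 23 mm diameter, 70 mm high, origin under its centre. Leave alone.
- gauze_pack: Bystander: flat white pack, 60 x 90 x 27 mm, origin under its centre. Leave alone.
Mind the look-alikes: they are no part of the job. What is meant by the spindle is not turquoise, and is the larger of those in its own colour.

How it is judged:
On the way, in this order (a step that is already met when the one before it is completed fails the run):
1. the spindle has been lifted clear of its rest (height (world z) of spindle above 0.09 m), for 0.1 s.
2. the slim pin is 4 mm or more inside the small cup and the spring is pressed in past its fitted length (slim shoulder less than 6.5 mm from the cheek's inner face) (y of slim_tip in the frame of holder below -0.0745 m and z of slim_tip in the frame of holder below 0.0875 m and y of slim_shoulder in the frame of holder below -0.064 m), for 0.05 s.
At the end, for the whole second after the job is handed in: The spindle hangs between the cheeks: slim tip at least 5 mm behind the inner face of its cheek at 62.5 to 86.5 mm above the worktop (so inside the small cup), thick tip within 4 mm of the centre of the big cup's floor, spindle axis within 0.085 rad of the holder's y axis, released and at rest (y of slim_tip in the frame of holder below -0.0755 m and z of slim_tip in the frame of holder between 0.0625 and 0.0865 m and distance between thick_tip and big_cup_floor below 0.004 m and angle between the y axis of spindle and the y axis of holder, either way round below 0.085 rad and contact force between the fingers and spindle below 0.1 N and linear speed of spindle below 0.01 m/s); the robot touches nothing.
It fails at once if the spindle is pressed or snapped against the holder with more than 35 N (both cheeks together) (contact force between spindle and holder above 35 N).
It fails at once if the spindle is dropped on the worktop (height (world z) of spindle below 0.03 m).
It fails at once if the slide box is displaced by 20 mm (distance of slide_box from where it was at the start of the episode above 0.02 m).
It fails at once if the white bottle is displaced by 20 mm (distance of white_bottle from where it was at the start of the episode above 0.02 m).
It fails at once if the gauze pack is displaced by 20 mm (distance of gauze_pack from where it was at the start of the episode above 0.02 m).
It also fails if it takes over 72 s, if anything falls off the work surface, if the arm or the gripper's body presses on something with over 40 N, if the wrist force passes 120 N, or if a joint passes its speed limit or range.

### The arm

A 6-joint arm with a two-finger parallel gripper is mounted at the origin on a cart in front of the work surface, level with it; the furniture and walls round the work are solid. World frame = base frame: x ahead of the robot, y to its left, z up, the work surface at z = 0. Lengths are in m, angles in rad, forces in N, time in s.
With the tool pointing down it reaches from about 0.375 to 0.975 m from the base axis. Payload 3.8 kg.
Tool frame: the origin (TCP) lies on the front face of the gripper's body, between the roots of the fingers; the fingertips stand 73 mm ahead of it and the grasp point (between the pads) lies 54 mm ahead of it; z points along the fingers, y is the line along which they close (so a half turn about z gives the same grasp; the last joint's range is limited). The gripper opens to 85 mm and grips with 20 to 120 N. Pads are 22 mm wide; open, the fingers measure 114 mm over their backs; the gripper's body (76 mm by 85 mm) begins 54 mm behind the grasp point. The pads swing forward as they close: fully open they stand 13 mm farther back than shut.
Start: joints at [-1.354, 0.264, 1.604, -0, 1.274, -0.037], TCP at [0.169, -0.653, 0.304] pointing down, gripper open.
Joint ranges: [-2.63, 2.63], [-0.94, 2.18], [0.31, 2.57], [-1.31, 4.45], [0, 2.66], [-2.55, 2.55]. Speed limits (rad/s): [2.57, 2.57, 3.14, 3.14, 3.14, 3.14].

### API

Orientations are given as a unit quaternion [w, x, y, z].
In Python, from rig import env, cams, job gives the robot as it stands.
- The arm moves only by the tool play_rows, never from a script. Its argument "increments" is text: rows parted by semicolons, each of 7 numbers parted by spaces: the shift along the tool's x, y, z scaled (see below), then the turn, a rotation vector about the tool's x, y, z scaled (see below), then the opening, from 0 (shut) to 1 (fully open). A call has exactly 5 rows; each row is the pose to reach, as a shift and turn from the pose commanded when the call began, along the tool's axes at that moment; what a row does not reach only later rows make up. The controller multiplies each number of a shift by 150 mm and each number of a turn by 45 degrees. A row lasts 1/10 s, in which the tool goes at most 50 mm and 8.59 degrees, less where a joint would pass 70% of its speed; a pose out of reach is approached as far as the arm can. A call with a number of a shift or a turn outside -1 to 1 is refused whole. A call with a gripper value outside its range is refused whole. The fingers move at their own pace and stop on an object; the grip force is fixed at half the most. Time passes only in rows, so rows that repeat a pose let the fingers close, or fill a call up. It gives the time, the measured TCP pose, the force, the opening and the grip force at its end, in the units of the state.
- env.read_state(): the state, without advancing time (a new reading comes with each control period).
- cams.capture(name): name is "scene" or "top" or "wrist"; returns the picture (384x512x3 uint8, red, green, blue); there is no depth.
- cams.calibration(name): a dict with "intrinsics" (3x3 intrinsics, pixels), "k1" (the pictures are not rectified: a ray, as slopes to the right and down, at radius r is drawn at 1 + k1 r^2 times it, then the intrinsics apply), "cam_to_world" (4x4, takes a point from camera to world coordinates). Camera axes: x right, y down, z forward; pixel columns grow to the right and rows downward; lengths in m; the calibration is good to about 2 mm. A picture is of the moment at which its call begins: read the wrist's pose just before it. calibration takes no time and is no camera call; for the wrist camera it gives the pose at the moment of the call.
- job.job_done(): hands the job in; it is judged then, once.
The state is a dict: "time": time; "joint_positions": joint angles; "joint_vel": joint speeds; "joint_efforts": joint torques, N m; "tool_pos": TCP position; "tool_rot": TCP orientation; "wrist_force": force on the tool from outside, world axes, zero at the start; "torque": the same for the moment, N m; "width": finger opening in m; "finger_force": force on a finger pad.
Only numpy, scipy, OpenCV 4.12 (cv2) and the standard library are available. Lean on these libraries where they do the work, as an engineer would, in place of code of your own. Each camera call takes 0.05 s, during which the arm holds its last target. There are 200 camera calls.

## Working session

There is one attempt and no reset: what is moved stays moved. The work goes in short steps, Python scripts to look and compute and a tool call to move; the robot and the scene stay as the last step left them, time stands still between calls to the robot, and variables do not carry over. Pictures are saved under pics/ and viewed, at most 12 in all, crops included, and the job is handed in when it is done.

Besides the shell and the picture viewer there is one more tool, called after "Call:" as name(argument=value, ...) on one line, values as JSON. play_rows: Moves the arm, as the interface text tells. Its arguments: {"type":"object","properties":{"increments":{"type":"string"}},"required":["increments"]}

```bash
mkdir -p pics; ls; python3 - <<'E'
from rig import env,cams,job
import cv2,numpy as np
for n in("scene","top"):
    im=cams.capture(n); cv2.imwrite(f"pics/{n}0.png",im[:,:,::-1])
    c=cams.calibration(n); print(n,np.round(c["intrinsics"],1).tolist(),c["k1"],np.round(c["cam_to_world"],3).tolist())
print(env.read_state())
E
```

```text
pics
scene [[355.6, 0.0, 260.3], [0.0, 355.6, 193.5], [0.0, 0.0, 1.0]] -0.05710352017713768 [[-0.494, -0.399, 0.772, -0.496], [-0.869, 0.203, -0.451, 0.501], [0.024, -0.894, -0.447, 0.616], [0.0, 0.0, 0.0, 1.0]]
top [[400.1, 0.0, 261.3], [0.0, 400.1, 199.0], [0.0, 0.0, 1.0]] -0.08834044059532628 [[-0.002, -0.99, 0.139, 0.301], [-1.0, 0.002, 0.0, -0.09], [-0.001, -0.139, -0.99, 1.324], [0.0, 0.0, 0.0, 1.0]]
{'time': 0.1, 'joint_positions': array([-1.35390946e+00,  2.64689933e-01,  1.60526916e+00, -1.05842847e-05,
        1.27369187e+00, -3.69088858e-02]), 'joint_vel': array([ 0.00113093, -0.001332  , -0.00500626, -0.00164605,  0.00205579,
        0.00027262]), 'joint_efforts': array([ 6.34952357e-04, -5.16709971e+01, -3.68589556e+01, -1.12760240e-04,
        6.27365152e-03,  3.37112021e-05]), 'tool_pos': array([ 0.16935594, -0.65286845,  0.30266107]), 'tool_rot': array([-1.02453502e-03,  9.91958541e-01,  1.26559052e-01, -9.75257912e-05]), 'wrist_force': array([ 1.04101992, -1.17597052, -0.1519729 ]), 'torque': array([ 0.0265577 ,  0.00381481, -0.06308749]), 'finger_force': 0.0, 'width': 0.08536667925420988}
```

View pics/top0.png

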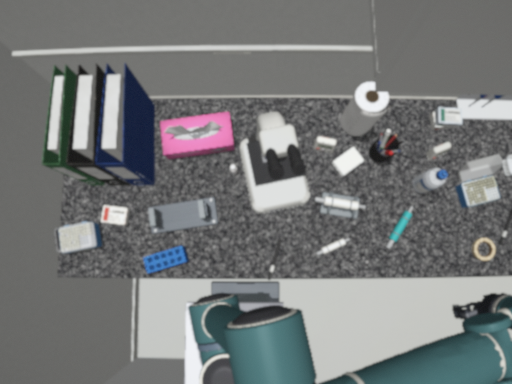

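View pics/scene0.png

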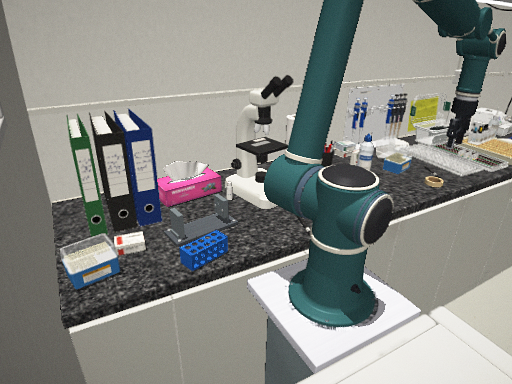

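The top view shows the holder near (182,214) and the rest with the spindle near (340,204). The microscope stands between them at (275,165). I'll enlarge both areas.

```bash
cat > h.py <<'E'
from rig import env,cams,job
import cv2,numpy as np
from scipy.spatial.transform import Rotation as R
def ray(n,uv,c=None):
    c=c or cams.calibration(n); K=c["intrinsics"]; T=np.array(c["cam_to_world"])
    d=np.array([(uv[0]-K[0][2])/K[0][0],(uv[1]-K[1][2])/K[1][1]]); s=d.copy()
    for _ in range(20): s=d/(1+c["k1"]*(s@s))
    return T[:3,3],T[:3,:3]@np.r_[s,1]
def pt(n,uv,z,c=None):
    o,d=ray(n,uv,c); return o+d*(z-o[2])/d[2]
def proj(n,p,c=None):
    c=c or cams.calibration(n); K=np.array(c["intrinsics"]); T=np.array(c["cam_to_world"])
    q=T[:3,:3].T@(np.array(p)-T[:3,3]); s=q[:2]/q[2]; s=s*(1+c["k1"]*(s@s)); return s*K[0][0]+K[:2,2]
def st():
    s=env.read_state(); r=s["tool_rot"]; return s,np.array(s["tool_pos"]),R.from_quat([r[1],r[2],r[3],r[0]])
E
python3 - <<'E'
import cv2,numpy as np
im=cv2.imread("pics/top0.png")
a=cv2.resize(im[180:250,130:230],None,fx=8,fy=8,interpolation=cv2.INTER_CUBIC)[:, :800]
b=cv2.resize(im[185:225,300:380],None,fx=8,fy=8,interpolation=cv2.INTER_CUBIC)
cv2.imwrite("pics/a.png",a); 
cv2.imwrite("pics/b.png",b)
E
```

```text
(no output)
```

View pics/a.png

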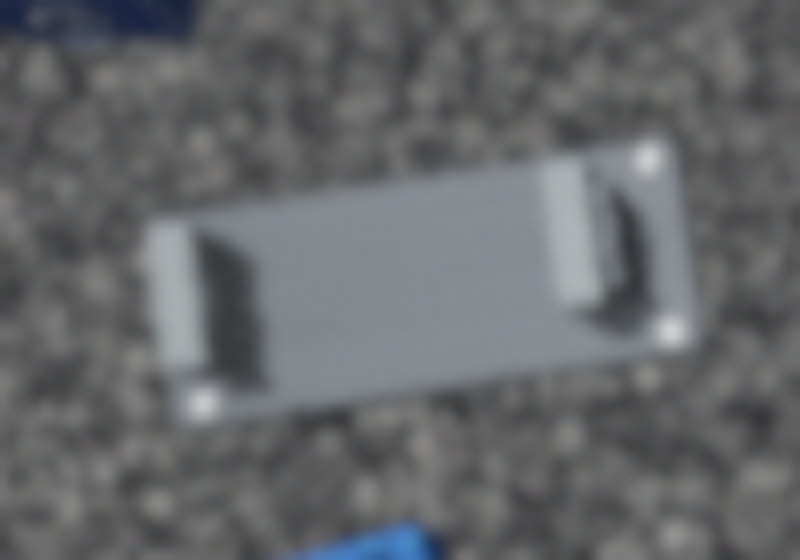

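View pics/b.png

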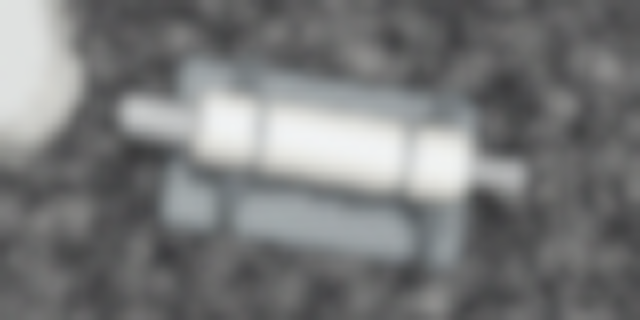

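The spindle's longer, thicker pin is on the left (world +y). The holder's clamped plate, with the clamp visible behind it, appears to be the right cheek. Next I'll compute positions.

```bash
python3 - <<'E'
from h import *
np.set_printoptions(precision=4,suppress=True)
A=lambda u,v:(u/8+130-.44,v/8+180-.44); B=lambda u,v:(u/8+300-.44,v/8+185-.44)
for n,p in dict(TR=(672,140),BR=(693,350),BL=(185,425)).items(): print(n,pt("top",A(*p),.012))
for n,p in dict(Ltop_a=(168,220),Ltop_b=(186,378),Lin_a=(190,220),Lin_b=(206,372)).items(): print(n,pt("top",A(*p),.09))
for n,p in dict(Rin_a=(545,165),Rin_b=(562,303)).items(): print(n,pt("top",A(*p),.09))
for n,p in dict(thick=(120,112),cylL=(195,128),cylR=(470,160),slim=(525,178)).items(): print(n,pt("top",B(*p),.056))
for n,p in dict(bottle=(233,168),gauze=(348,160)).items(): print(n,pt("top",p,.03))
c=cams.calibration("wrist");s,p,r=st();T=np.array(c["cam_to_world"]);print(r.inv().apply(T[:3,3]-p),r.as_matrix().T@T[:3,:3],c["intrinsics"][0],c["k1"]); print(r.as_matrix())
E
```

```text
TR [0.4921 0.069  0.012 ]
BR [0.4049 0.0591 0.012 ]
BL [0.3739 0.2689 0.012 ]
Ltop_a [0.4496 0.257  0.09  ]
Ltop_b [0.3878 0.2478 0.09  ]
Lin_a [0.4496 0.2483 0.09  ]
Lin_b [0.3901 0.24   0.09  ]
Rin_a [0.471  0.1091 0.09  ]
Rin_b [0.417  0.1014 0.09  ]
thick [ 0.4802 -0.2602  0.056 ]
cylL [ 0.4736 -0.2903  0.056 ]
cylR [ 0.4604 -0.4009  0.056 ]
slim [ 0.4531 -0.423   0.056 ]
bottle [0.5864 0.0039 0.03  ]
gauze [ 0.6132 -0.3783  0.03  ]
[ 0.0742  0.0006 -0.0704] [[-0.0009 -0.9573 -0.2892]
 [ 1.     -0.0008 -0.0003]
 [ 0.0001 -0.2892  0.9573]] [305.8258   0.     259.7072] -0.04088657825323344
[[ 0.968   0.2511 -0.0005]
 [ 0.2511 -0.968   0.002 ]
 [ 0.0001 -0.0021 -1.    ]]
```

```bash
cat >> h.py <<'E'
def Rt(head,tilt=0):
    h=np.radians(head); x=np.array([np.cos(h),np.sin(h),0]); z=np.array([0,0,-1.]); 
    M=np.c_[x,np.cross(z,x),z]; return R.from_matrix(M)*R.from_euler('y',-tilt,degrees=True) # tilt>0: tool x (thick end) up
def go(pos,rot):
    s,p,r=st(); d=r.inv().apply(np.array(pos)-p)/.15; w=(r.inv()*rot).as_rotvec(degrees=True)/45
    print("t",s["time"],"pos",p.round(4),"shift",d.round(4),"turn",w.round(4))
E
python3 - <<'E'
from h import *
print(Rt(83,10).as_matrix().round(2))
go([.467,-.3456,.25],Rt(83.2))
E
```

```text
[[ 0.12  0.99 -0.02]
 [ 0.98 -0.12 -0.17]
 [-0.17 -0.   -0.98]]
t 0.1 pos [ 0.1694 -0.6529  0.3027] shift [ 2.435  -1.4839  0.3543] turn [-0.0022 -0.0016 -1.5257]
```

Call:
play_rows(increments="0.3 -0.19 0 0 0 -0.15 1; 0.6 -0.38 0 0 0 -0.3 1; 0.9 -0.56 0 0 0 -0.45 1; 1 -0.62 0 0 0 -0.6 1; 1 -0.62 0 0 0 -0.75 1")

```text
time: 0.6
tool_pos: [0.2937, -0.5226, 0.3033]
tool_rot: [-0.001, 0.911, 0.413, 0.001]
wrist_force: [-0.7, -0.3, -0.1]
width: 0.0855
finger_force: 0.0
```

```bash
sed -i "s/'y',-tilt/'y',tilt/" h.py; python3 - <<'E'
from h import *
go([.467,-.3456,.25],Rt(83.2))
E
```

```text
t 0.6 pos [ 0.2937 -0.5226  0.3033] shift [1.648  0.0925 0.3586] turn [-7.000e-04 -2.800e-03 -7.645e-01]
```

Call:
play_rows(increments="0.25 0.01 0.05 0 0 -0.15 1; 0.5 0.03 0.1 0 0 -0.3 1; 0.75 0.05 0.15 0 0 -0.45 1; 1 0.06 0.2 0 0 -0.61 1; 1 0.06 0.2 0 0 -0.76 1")

```text
time: 1.1
tool_pos: [0.3998, -0.4158, 0.2719]
tool_rot: [-0.002, 0.749, 0.663, 0.001]
wrist_force: [-0.6, -0.5, 0.8]
width: 0.0854
finger_force: 0.0
```

```bash
python3 - <<'E'
from h import *
go([.467,-.3456,.25],Rt(83.2))
E
```

```text
t 1.1 pos [ 0.3998 -0.4158  0.2719] shift [0.5187 0.3881 0.1472] turn [-0.002  -0.005  -0.0044]
```

Call:
play_rows(increments="0.25 0.2 0.07 0 0 0 1; 0.52 0.39 0.15 0 0 0 1; 0.52 0.39 0.15 0 0 0 1; 0.52 0.39 0.15 0 0 0 1; 0.52 0.39 0.15 0 0 0 1")

```text
time: 1.6
tool_pos: [0.4656, -0.3505, 0.2514]
tool_rot: [-0.0, 0.752, 0.659, -0.0]
wrist_force: [0.2, 0.2, 0.1]
width: 0.0854
finger_force: 0.0
```

```bash
python3 - <<'E'
from h import *
c=cams.calibration("wrist"); im=cams.capture("wrist"); cv2.imwrite("pics/w1.png",im[:,:,::-1])
g=im.astype(int).min(2); m=(g>185).astype(np.uint8)
n,l,s,ce=cv2.connectedComponentsWithStats(m)
for i in range(1,n):
    if s[i,4]>300:
        cnt=cv2.findContours((l==i).astype(np.uint8),0,2)[0][0]; print(s[i],ce[i],cv2.minAreaRect(cnt))
np.set_printoptions(precision=4,suppress=True)
for p in ([.4736,-.2903,.056],[.4604,-.4009,.056]): print(proj("wrist",p,c))
print(st()[1])
E
```

```text
[ 250    0  148   49 3567] [304.76170451  15.26576955] ((323.5, 24.0), (48.0, 147.0), 90.0)
[ 480   61   32   76 1460] [497.62876712  99.79452055] ((498.14959716796875, 99.15933227539062), (21.51323699951172, 78.30158233642578), 13.781597137451172)
[   0   73   87  260 1273] [ 36.57737628 193.26394344] ((43.0, 202.5), (86.0, 259.0), 0.0)
[251 117  29  27 736] [264.90081522 129.875     ] ((265.0, 130.0), (26.0, 28.0), 90.0)
[ 359  135   98   97 4737] [409.25142495 184.13637323] ((408.0247497558594, 184.6078338623047), (80.52066802978516, 62.89006042480469), 52.0578498840332)
[111 145  36  41 658] [128.3556231  165.10334347] ((128.2211151123047, 165.1979217529297), (41.72239303588867, 16.49428939819336), 54.63753890991211)
[250 148  28  36 785] [264.67261146 162.8522293 ] ((263.4040222167969, 164.92019653320312), (26.96631622314453, 34.95633316040039), 2.8624050617218018)
[259.0721 116.2082]
[260.6756 236.8325]
[ 0.4655 -0.3509  0.2516]
```

View pics/w1.png

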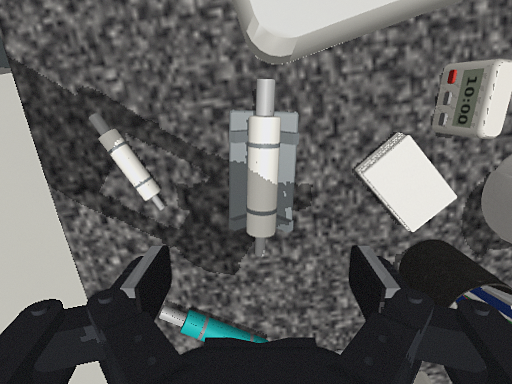

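The wrist view shows the white spindle with its cylinder from (265,116) to (261,236). The thick pin is at the top (266,79) and the slim pin at the bottom (260,254). The smaller white one at (130,160) and the turquoise one are look-alikes.

```bash
python3 - <<'E'
from h import *
np.set_printoptions(precision=4,suppress=True)
im=cv2.imread("pics/w1.png").astype(int)
for v in (90,100,125,135,160,200,225,245,250):
    g=im[v,230:300]; print(v,g.min(1)[::2].tolist())
c=cams.calibration("wrist")
for n,p in dict(thick=(266.2,79),cL=(265.3,116),cR=(261,236.5),slim=(260,254)).items(): print(n,pt("wrist",p,.052 if n in("thick","slim") else .056,c))
E
```

```text
90 [74, 77, 86, 87, 69, 64, 64, 56, 58, 58, 60, 53, 52, 85, 143, 167, 186, 203, 207, 189, 178, 158, 125, 87, 69, 66, 64, 59, 53, 64, 64, 83, 102, 95, 81]
100 [60, 44, 55, 70, 76, 79, 89, 104, 110, 105, 91, 80, 38, 100, 154, 172, 190, 206, 205, 186, 172, 152, 100, 80, 65, 70, 93, 105, 114, 107, 86, 63, 56, 56, 76]
125 [124, 158, 155, 156, 156, 155, 158, 156, 165, 99, 165, 193, 204, 213, 223, 229, 234, 236, 235, 235, 234, 230, 223, 210, 199, 140, 159, 158, 160, 159, 159, 160, 159, 147, 85]
135 [116, 115, 113, 119, 117, 119, 118, 118, 118, 116, 172, 196, 206, 216, 223, 230, 234, 236, 235, 235, 233, 227, 220, 206, 200, 119, 114, 114, 116, 115, 115, 114, 118, 118, 118]
160 [138, 161, 120, 151, 154, 157, 159, 156, 101, 146, 185, 203, 211, 223, 227, 233, 235, 235, 235, 233, 226, 223, 211, 197, 147, 151, 152, 154, 152, 154, 154, 154, 146, 60, 37]
200 [84, 87, 87, 88, 85, 88, 90, 88, 80, 133, 149, 155, 158, 163, 163, 165, 166, 165, 162, 160, 155, 150, 141, 121, 84, 91, 88, 87, 90, 89, 89, 87, 35, 29, 34]
225 [79, 77, 77, 78, 77, 78, 76, 77, 100, 140, 152, 156, 159, 163, 164, 163, 163, 163, 159, 156, 152, 144, 135, 81, 103, 113, 117, 118, 102, 107, 121, 128, 46, 66, 92]
245 [58, 64, 66, 58, 50, 46, 40, 36, 42, 49, 52, 74, 56, 108, 118, 122, 116, 105, 82, 92, 96, 89, 81, 69, 65, 71, 88, 105, 85, 67, 56, 51, 49, 65, 90]
250 [59, 54, 46, 40, 42, 56, 46, 39, 34, 63, 65, 62, 48, 110, 118, 122, 111, 140, 73, 68, 69, 111, 124, 107, 87, 55, 80, 124, 112, 98, 91, 90, 114, 128, 116]
thick [ 0.4835 -0.2617  0.052 ]
cL [ 0.4788 -0.2913  0.056 ]
cR [ 0.4606 -0.4012  0.056 ]
slim [ 0.457  -0.4216  0.052 ]
```

```bash
python3 - <<'E'
from h import *
go([.4698,-.3455,.106],Rt(80.7))
E
```

```text
t 1.65 pos [ 0.4655 -0.3509  0.2516] shift [0.04   0.0238 0.9708] turn [0.0001 0.0007 0.0387]
```

Call:
play_rows(increments="0.04 0.024 0.25 0 0 0.039 1; 0.04 0.024 0.5 0 0 0.039 1; 0.04 0.024 0.75 0 0 0.039 1; 0.04 0.024 0.9 0 0 0.039 1; 0.04 0.024 0.97 0 0 0.039 1")

```text
time: 2.15
tool_pos: [0.4681, -0.3448, 0.1034]
tool_rot: [-0.002, 0.763, 0.647, -0.0]
wrist_force: [-0.1, -0.3, -0.6]
width: 0.0851
finger_force: 0.0
```

Call:
play_rows(increments="0 0 0 0 0 0 0.6; 0 0 0 0 0 0 0.3; 0 0 0 0 0 0 0; 0 0 0 0 0 0 0; 0 0 0 0 0 0 0")

```text
time: 2.65
tool_pos: [0.4689, -0.345, 0.1078]
tool_rot: [-0.001, 0.762, 0.648, -0.001]
wrist_force: [-9.9, 0.6, 10.4]
width: 0.0262
finger_force: 58.3
```

```bash
python3 - <<'E'
from h import *
go([.4698,-.3455,.106],Rt(80.7)); s=st()[0]; print(s["width"],s["finger_force"],s["wrist_force"])
E
```

```text
t 2.65 pos [ 0.4689 -0.345   0.1078] shift [-0.0024  0.0064  0.0121] turn [-0.0043  0.0013  0.0022]
0.026169493420958093 58.33617568016052 [-9.92221896  0.56137301 10.37444873]
```

Call:
play_rows(increments="0 0 -0.05 0 0 0 0; 0 0 -0.2 0 0 0 0; 0 0 -0.45 0 0 0 0; 0 0 -0.7 0 0 0 0; 0 0 -0.95 0 0 0 0")

```text
time: 3.15
tool_pos: [0.4705, -0.3443, 0.2505]
tool_rot: [0.001, 0.762, 0.648, 0.0]
wrist_force: [1.1, 0.2, -1.6]
width: 0.0264
finger_force: 59.2
```

```bash
python3 - <<'E'
from h import *
s,p,r=st(); print(s["width"],s["finger_force"],s["wrist_force"],s["torque"])
im=cams.capture("wrist"); cv2.imwrite("pics/w2.png",im[:,:,::-1])
go([.33,.2,.25],Rt(99.3))
E
```

```text
0.026381539680752207 59.16456341743469 [ 1.12514658  0.20905803 -1.60993373] [-0.00439631 -0.03613616  0.0157086 ]
t 3.2 pos [ 0.4734 -0.3465  0.2585] shift [ 3.4427 -1.5291  0.0189] turn [ 0.013   0.0099 -0.4121]
```

View pics/w2.png

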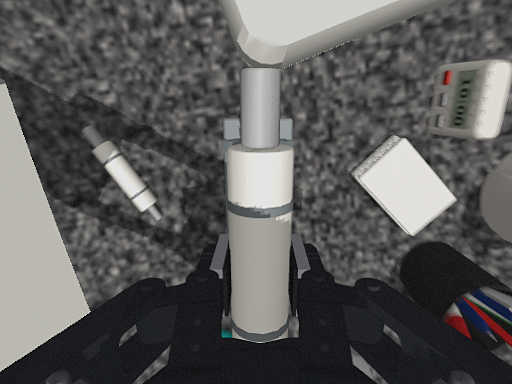

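The spindle is held centred, with the thick pin at columns 242-280 and its tip at row 68. The cylinder edge is near row 143. Now I'll work out its offset in the tool frame.

```bash
python3 - <<'E'
from h import *
np.set_printoptions(precision=2,suppress=True)
im=cv2.imread("pics/w2.png").astype(int).min(2)
print("col",[(v,im[v,260]) for v in range(60,78)],[(v,im[v,260]) for v in range(134,156)])
for v in(80,110,165,190,270,300): print(v,im[v,218:304].tolist())
c=cams.calibration("wrist");K=c["intrinsics"]
M=np.array([[0,-.9573,-.2892],[1,0,0],[0,-.2892,.9573]]);o=np.array([.0742,.0006,-.0704])
T=np.eye(4);T[:3,:3]=M;T[:3,3]=o; c2=dict(c,cam_to_world=T)
for z in(.050,.054,.058):
    print(z,"tip up",proj("w",[.084,0,z-.008],c2),"shoulder top",proj("w",[.054,0,z-.014],c2),"bot",proj("w",[.054,0,z+.014],c2),"sides",proj("w",[.05,.014,z],c2),proj("w",[.07,.008,z],c2),proj("w",[.07,-.008,z],c2))
E
```

```text
col [(60, np.int64(174)), (61, np.int64(177)), (62, np.int64(164)), (63, np.int64(116)), (64, np.int64(84)), (65, np.int64(92)), (66, np.int64(87)), (67, np.int64(87)), (68, np.int64(174)), (69, np.int64(190)), (70, np.int64(194)), (71, np.int64(198)), (72, np.int64(197)), (73, np.int64(197)), (74, np.int64(195)), (75, np.int64(197)), (76, np.int64(195)), (77, np.int64(195))] [(134, np.int64(195)), (135, np.int64(195)), (136, np.int64(196)), (137, np.int64(194)), (138, np.int64(195)), (139, np.int64(195)), (140, np.int64(195)), (141, np.int64(194)), (142, np.int64(194)), (143, np.int64(195)), (144, np.int64(195)), (145, np.int64(196)), (146, np.int64(189)), (147, np.int64(180)), (148, np.int64(129)), (149, np.int64(112)), (150, np.int64(135)), (151, np.int64(140)), (152, np.int64(171)), (153, np.int64(220)), (154, np.int64(231)), (155, np.int64(228))]
80 [114, 110, 111, 114, 116, 118, 113, 111, 103, 90, 81, 69, 66, 68, 69, 67, 72, 88, 96, 108, 111, 93, 85, 105, 123, 129, 131, 140, 148, 149, 157, 163, 165, 169, 174, 176, 180, 186, 187, 191, 194, 197, 196, 193, 190, 185, 183, 181, 178,
[... 1902 characters left out ...]
3, 146, 146, 148, 148, 148, 148, 150, 153, 154, 154, 153, 154, 156, 157, 158, 156, 156, 154, 154, 156, 158, 157, 155, 158, 157, 156, 155, 153, 154, 156, 151, 152, 150, 151, 150, 148, 148, 148, 148, 143, 143, 139, 140, 136, 135, 131, 132, 123, 116, 59, 6, 7, 21, 26, 36, 31, 28, 24, 21, 21, 25, 15, 16, 13]
0.05 tip up [257.97  71.4 ] shoulder top [258.   160.42] bot [258.34 148.51] sides [293.2  163.75] [279.08 112.25] [237.2  112.26]
0.054 tip up [258.03  72.43] shoulder top [258.06 158.37] bot [258.38 147.18] sides [292.18 161.83] [278.46 111.89] [237.91 111.89]
0.058 tip up [258.09  73.4 ] shoulder top [258.12 156.45] bot [258.42 145.93] sides [291.22 160.03] [277.88 111.54] [238.59 111.55]
```

```bash
python3 - <<'E'
from h import *
for p,z in (((270,210),.02),((308,203),.05),((250,208),.05),((290,177),.3),((272,179),.3),((247,180),.15)): print(p,z,pt("top",p,z).round(3))
go([.38,-.12,.25],Rt(88))
E
```

```text
(270, 210) 0.02 [ 0.448 -0.118  0.02 ]
(308, 203) 0.05 [ 0.467 -0.24   0.05 ]
(250, 208) 0.05 [ 0.451 -0.053  0.05 ]
(290, 177) 0.3 [ 0.503 -0.164  0.3  ]
(272, 179) 0.3 [ 0.497 -0.117  0.3  ]
(247, 180) 0.15 [ 0.523 -0.047  0.15 ]
t 3.2 pos [ 0.4734 -0.3465  0.2585] shift [ 1.3908 -0.8574  0.0388] turn [ 0.0138  0.0086 -0.161 ]
```

Call:
play_rows(increments="0.05 -0.22 0 0 0 0 0; 0.15 -0.5 0 0 0 -0.04 0; 0.4 -0.7 0 0 0 -0.1 0; 0.7 -0.8 0 0 0 -0.16 0; 1 -0.84 0 0 0 -0.16 0")

```text
time: 3.7
tool_pos: [0.3687, -0.1748, 0.2487]
tool_rot: [0.001, 0.72, 0.694, 0.0]
wrist_force: [1.7, -0.2, -1.5]
width: 0.0259
finger_force: 59.6
```

```bash
python3 - <<'E'
from h import *
go([.39,.2,.27],Rt(99.3))
E
```

```text
t 3.7 pos [ 0.3687 -0.1748  0.2487] shift [ 2.5025  0.0481 -0.1429] turn [ 0.0016  0.0005 -0.2546]
```

Call:
play_rows(increments="0.25 0.08 -0.03 0 0 0 0; 0.5 0.15 -0.06 0 0 0 0; 0.75 0.17 -0.1 0 0 0 0; 1 0.18 -0.14 0 0 0 0; 1 0.18 -0.14 0 0 0 0")

```text
time: 4.2
tool_pos: [0.4033, -0.0236, 0.271]
tool_rot: [0.001, 0.718, 0.696, 0.002]
wrist_force: [-0.7, -1.0, -2.7]
width: 0.0263
finger_force: 59.6
```

```bash
python3 - <<'E'
from h import *
go([.37,.2,.27],Rt(99.3))
E
```

```text
t 4.2 pos [ 0.4033 -0.0236  0.271 ] shift [ 1.4833 -0.2675  0.0084] turn [ 0.005  -0.0018 -0.2455]
```

Call:
play_rows(increments="0.25 -0.05 0 0 0 -0.05 0; 0.5 -0.1 0 0 0 -0.1 0; 0.75 -0.15 0 0 0 -0.15 0; 1 -0.2 0 0 0 -0.2 0; 1 -0.2 0 0 0 -0.245 0")

```text
time: 4.7
tool_pos: [0.3774, 0.1268, 0.2699]
tool_rot: [-0.0, 0.647, 0.762, 0.001]
wrist_force: [-0.4, 0.0, -1.0]
width: 0.0259
finger_force: 59.6
```

```bash
python3 - <<'E'
from h import *
go([.363,.164,.27],Rt(99.3));go([.349,.253,.27],Rt(99.3))
E
```

```text
t 4.7 pos [0.3774 0.1268 0.2699] shift [ 0.2603 -0.0545 -0.0004] turn [ 0.002  -0.0025  0.0006]
t 4.7 pos [0.3774 0.1268 0.2699] shift [ 8.609e-01 -5.040e-02  8.000e-04] turn [ 0.002  -0.0025  0.0006]
```

Next is view 1 at the current pose, after letting it settle. Then view 2 from further along +y.

Call:
play_rows(increments="0.2 -0.08 0 0 0 0 0; 0.2 -0.08 0 0 0 0 0; 0.2 -0.08 0 0 0 0 0; 0.2 -0.08 0 0 0 0 0; 0.2 -0.08 0 0 0 0 0")

```text
time: 5.2
tool_pos: [0.3619, 0.1507, 0.2695]
tool_rot: [0.0, 0.65, 0.76, 0.0]
wrist_force: [1.3, -0.1, -2.4]
width: 0.0264
finger_force: 59.6
```

```bash
python3 - <<'E'
from h import *
import pickle
c=cams.calibration("wrist"); im=cams.capture("wrist"); cv2.imwrite("pics/v1.png",im[:,:,::-1]); pickle.dump(c,open("v1.pkl","wb"))
go([.349,.253,.27],Rt(99.3))
E
```

```text
t 5.25 pos [0.3619 0.1507 0.2695] shift [ 0.6868  0.0204 -0.0038] turn [ 0.0003  0.0003 -0.0094]
```

Call:
play_rows(increments="0.2 0 0 0 0 0 0; 0.4 0 0 0 0 0 0; 0.6 0 0 0 0 0 0; 0.6 0 0 0 0 0 0; 0.6 0 0 0 0 0 0")

```text
time: 5.75
tool_pos: [0.3476, 0.2402, 0.2692]
tool_rot: [0.0, 0.649, 0.761, -0.0]
wrist_force: [0.2, 0.2, -1.5]
width: 0.0263
finger_force: 59.6
```

```bash
python3 - <<'E'
from h import *
import pickle
c=cams.calibration("wrist"); im=cams.capture("wrist"); cv2.imwrite("pics/v2.png",im[:,:,::-1]); pickle.dump(c,open("v2.pkl","wb"))
a=cv2.imread("pics/v1.png");b=cv2.imread("pics/v2.png")
w=np.hstack([a[:,225:],b[:,225:]]); cv2.imwrite("pics/v12.png",cv2.resize(w,None,fx=1.39,fy=1.39))
for k in ("v1","v2"):
    c=pickle.load(open(k+".pkl","rb")); print(k,proj("w",[.4199,.244,.09],c),proj("w",[.444,.105,.09],c))
print(st()[1])
E
```

```text
v1 [350.88100492  87.64425013] [340.50249334 251.13767178]
v2 [342.95185161 198.56960315] [333.27866042 332.49342827]
[0.34759283 0.23974303 0.26916885]
```

View pics/v12.png

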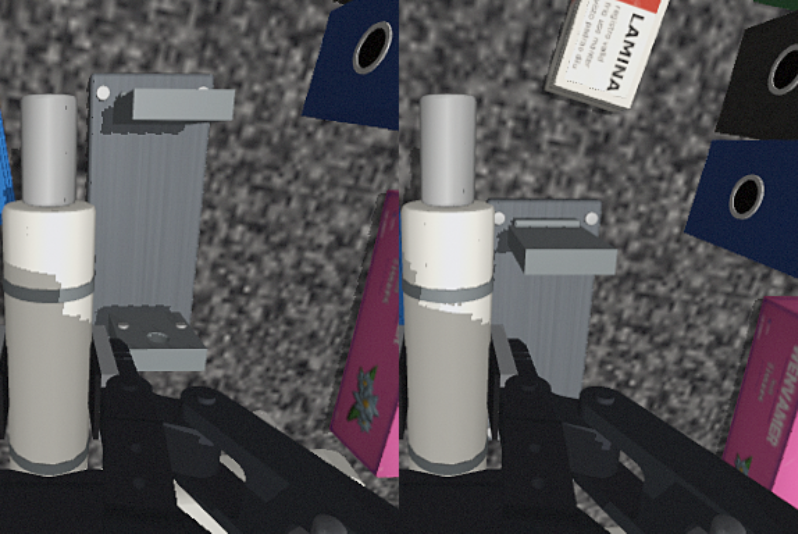

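In v1 (left) the near cheek shows the small cup at about scaled (157,338). Its top strip spans rows 348-370. The +y cheek top is at scaled (133-235, 90-120). v2 shows the +y cheek top at scaled (525-615, 249-274). Next I'll find the edges to sub-pixel accuracy.

```bash
python3 - <<'E'
from h import *
a=cv2.imread("pics/v1.png",0);b=cv2.imread("pics/v2.png",0)
print("v1 small"); 
for u in (330,334,338,342,346,352,360,368): print(u,a[222:272,u].tolist())
print("rows"); 
for v in (254,258,262): print(v,a[v,300:380].tolist())
print("v1 big")
for u in (330,350,370,385): print(u,a[58:92,u].tolist())
for v in (72,78): print(v,a[v,310:400].tolist())
E
```

```text
v1 small
330 [66, 68, 66, 71, 70, 70, 68, 66, 70, 71, 68, 72, 71, 67, 69, 66, 70, 64, 63, 82, 69, 69, 68, 65, 67, 71, 67, 64, 61, 118, 141, 142, 140, 141, 141, 141, 141, 140, 142, 139, 141, 140, 139, 143, 150, 93, 101, 97, 87, 84]
334 [69, 67, 70, 67, 68, 68, 67, 70, 65, 70, 72, 66, 62, 68, 70, 67, 58, 116, 87, 80, 84, 82, 87, 75, 69, 70, 65, 57, 51, 145, 143, 141, 140, 139, 141, 143, 142, 142, 143, 141, 142, 140, 140, 143, 148, 88, 84, 87, 84, 93]
338 [67, 65, 70, 69, 67, 70, 67, 67, 68, 68, 68, 68, 67, 71, 65, 60, 61, 109, 92, 87, 84, 86, 86, 87, 75, 69, 65, 67, 54, 146, 142, 142, 143, 142, 139, 139, 141, 142, 141, 139, 140, 142, 140, 141, 151, 77, 82, 84, 80, 90]
342 [67, 66, 71, 71, 69, 69, 70, 65, 68, 70, 67, 67, 69, 69, 72, 67, 60, 74, 110, 119, 85, 76, 76, 78, 73, 72, 70, 64, 53, 147, 144, 141, 138, 141, 140, 139, 139, 139, 141, 141, 141, 140, 141, 141, 150, 70, 75, 70, 70, 76]
346 [73, 67, 63, 62, 64, 65, 64, 60, 65, 72, 67, 69, 70, 67, 68, 69, 69, 69, 67, 69, 68, 57, 51, 60, 68, 64, 62, 60, 54, 149, 144, 140, 141, 141, 140, 142, 140, 142, 140, 140, 140, 141, 141, 143, 150, 6
[... 2706 characters left out ...]
60, 161, 159, 158, 160, 159, 159, 159, 158, 157, 158, 159, 158, 158, 156, 156, 157, 157, 156, 157, 156, 156, 155, 156, 155, 154, 157, 154, 155, 154, 155, 154, 154, 153, 155, 154, 153, 154, 154, 151, 152, 154, 152, 154, 153, 162, 111, 66, 71, 81, 83, 89, 97]
78 [54, 53, 53, 56, 53, 52, 54, 52, 52, 44, 83, 154, 169, 163, 162, 162, 164, 162, 162, 162, 161, 165, 159, 160, 161, 161, 160, 161, 161, 161, 160, 161, 159, 160, 159, 160, 160, 160, 159, 160, 157, 160, 160, 156, 157, 158, 158, 159, 157, 160, 156, 155, 155, 158, 155, 158, 154, 156, 157, 154, 155, 156, 153, 154, 154, 156, 154, 155, 155, 154, 152, 153, 152, 153, 155, 152, 152, 152, 152, 153, 153, 155, 140, 107, 101, 105, 112, 115, 123, 126]
```

```bash
python3 - <<'E'
from h import *
b=cv2.imread("pics/v2.png",0)
for u in (315,330,350,370): print(u,b[152:202,u].tolist())
for v in (185,191): print(v,b[v,295:395].tolist())
a=cv2.imread("pics/v1.png")[225:275,290:390]; cv2.imwrite("pics/z1.png",cv2.resize(a,None,fx=8,fy=8,interpolation=cv2.INTER_CUBIC))
E
```

```text
315 [121, 121, 122, 127, 103, 63, 110, 156, 163, 152, 136, 93, 58, 71, 70, 71, 69, 70, 73, 69, 68, 69, 68, 69, 70, 66, 57, 47, 38, 42, 40, 37, 38, 43, 64, 70, 70, 69, 75, 94, 99, 100, 108, 119, 125, 125, 118, 115, 114, 117]
330 [114, 115, 113, 120, 92, 54, 109, 153, 161, 152, 127, 81, 64, 65, 65, 70, 72, 68, 70, 67, 66, 70, 71, 72, 70, 69, 59, 128, 152, 151, 149, 150, 149, 149, 148, 150, 147, 149, 148, 149, 146, 150, 148, 150, 152, 134, 121, 118, 119, 119]
350 [116, 118, 119, 119, 101, 70, 106, 148, 156, 152, 139, 100, 58, 70, 74, 70, 70, 68, 70, 70, 68, 69, 70, 71, 68, 68, 58, 122, 151, 152, 149, 148, 149, 148, 149, 146, 146, 149, 146, 146, 147, 147, 146, 145, 150, 137, 120, 116, 117, 119]
370 [97, 96, 75, 69, 61, 47, 52, 43, 43, 60, 77, 98, 104, 100, 92, 84, 76, 73, 69, 69, 68, 68, 68, 71, 72, 68, 57, 120, 150, 146, 148, 147, 146, 146, 148, 145, 147, 146, 146, 144, 146, 146, 145, 146, 149, 126, 95, 95, 88, 83]
185 [122, 118, 117, 118, 121, 121, 119, 122, 123, 124, 119, 119, 127, 87, 53, 51, 55, 54, 58, 51, 43, 157, 154, 148, 149, 148, 150, 148, 149, 148, 151, 150, 149, 148, 148, 149, 148, 149, 150, 150, 150, 147, 150, 149, 146, 149, 150, 145, 149, 149, 148, 149, 147, 148, 149, 148, 147, 147, 149, 148, 148, 146, 148, 147, 147, 147, 147, 148, 149, 148, 147, 145, 148, 145, 148, 146, 146, 146, 147, 145, 147, 144, 146, 147, 146, 151, 127, 96, 99, 102, 108, 99, 89, 77, 68, 61, 58, 52, 51, 51]
191 [119, 117, 115, 120, 123, 121, 120, 123, 121, 123, 118, 118, 120, 120, 120, 125, 117, 58, 48, 43, 94, 154, 151, 150, 148, 148, 148, 149, 148, 148, 149, 148, 150, 147, 148, 149, 147, 146, 148, 150, 149, 148, 147, 147, 148, 147, 147, 147, 147, 147, 148, 146, 147, 149, 147, 146, 148, 147, 145, 145, 145, 146, 146, 147, 149, 148, 146, 147, 145, 148, 145, 145, 147, 146, 145, 144, 148, 145, 145, 146, 147, 146, 146, 145, 150, 141, 111, 89, 79, 79, 95, 109, 122, 119, 108, 97, 90, 91, 97, 100]
```

View pics/z1.png

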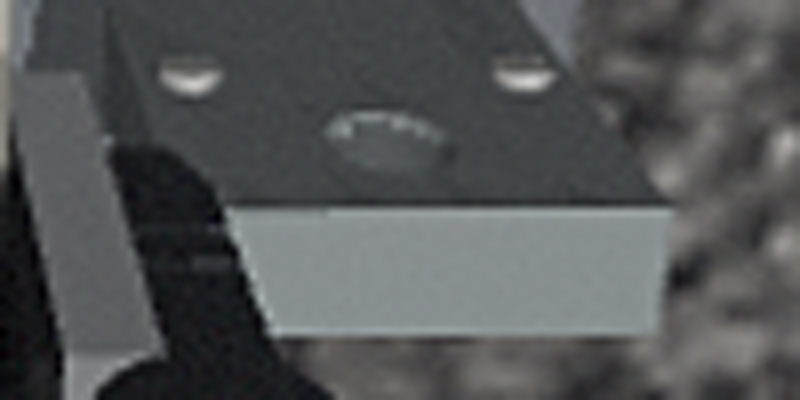

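```bash
python3 - <<'E'
from h import *
import pickle
np.set_printoptions(precision=4,suppress=True)
c1=pickle.load(open("v1.pkl","rb"));c2=pickle.load(open("v2.pkl","rb"))
P=lambda c,u,v,z: pt("w",(u,v),z,c)
print("big v1 inner L,R",P(c1,320.3,85.7,.09),P(c1,392.3,86.1,.09),"outer",P(c1,320.7,63.6,.09),P(c1,393,63.7,.09))
print("big v2 outer",P(c2,315.5,178.6,.09),P(c2,380.8,178.6,.09),"inner",P(c2,315.7,197,.09),P(c2,379.6,196.8,.09))
for z in (.083,.088,.092,.096,.101):
    a,b=P(c1,340,250.5,z),P(c1,340,266.5,z); r1=P(c1,373.6,250.8,z); print(z,"inner",a,"right corner",r1,"thick",np.linalg.norm(a-b)*1e3)
for z in (.066,.07,.075,.08,.084): print("cup",z,P(c1,338.1,242.4,z))
E
```

```text
big v1 inner L,R [0.396  0.2416 0.09  ] [0.4518 0.2505 0.09  ] outer [0.393  0.2574 0.09  ] [0.448  0.2665 0.09  ]
big v2 outer [0.3928 0.2576 0.09  ] [0.4476 0.2663 0.09  ] inner [0.3964 0.2417 0.09  ] [0.4509 0.2505 0.09  ]
0.083 inner [0.446  0.1023 0.083 ] right corner [0.4775 0.1067 0.083 ] thick 16.982179680935776
0.088 inner [0.4441 0.1046 0.088 ] right corner [0.475  0.1089 0.088 ] thick 16.651674801016675
0.092 inner [0.4427 0.1065 0.092 ] right corner [0.473  0.1107 0.092 ] thick 16.387270897081386
0.096 inner [0.4412 0.1084 0.096 ] right corner [0.4711 0.1126 0.096 ] thick 16.1228669931461
0.101 inner [0.4393 0.1107 0.101 ] right corner [0.4686 0.1148 0.101 ] thick 15.792362113226998
cup 0.066 [0.4483 0.1027 0.066 ]
cup 0.07 [0.4469 0.1044 0.07  ]
cup 0.075 [0.4451 0.1066 0.075 ]
cup 0.08 [0.4434 0.1088 0.08  ]
cup 0.084 [0.4419 0.1106 0.084 ]
```

Both views agree on the big cheek: width 56.5 mm, thickness 16 mm, top at 90 mm. The small cup axis comes out at z of about 75.5 mm. Next I'll set up the pose helper.

```bash
cat >> h.py <<'E'
HX,HY,HD=.4569,.1063,99.0
xh=np.array([np.cos(np.radians(HD-90)),np.sin(np.radians(HD-90)),0]); yh=np.array([-xh[1],xh[0],0])
G=np.array([.0018,.0008,.0565])
def org(): # spindle origin in holder frame (mm) and tilt, heading error, force in holder axes
    s,p,r=st(); o=p+r.apply(G); x=r.as_matrix()[:,0]; f=np.array(s["wrist_force"]); t=np.arcsin(x[2]); l=np.array([(o@xh-HX),(o@yh-HY),o[2]])*1e3
    tip=l[1]-78*np.cos(t),l[2]-78*np.sin(t); th=l[1]+84*np.cos(t),l[2]+84*np.sin(t)
    print("t",round(s["time"],2),"org",l.round(1),"tilt",np.degrees(t).round(2),"freetip",np.round(tip,1),"thick",np.round(th,1),"F xh,yh,z",np.round([f@xh,f@yh,f[2]],1),"tq",np.round(s["torque"],2),"w",round(s["width"],4))
def aim(tipy,tipz,t,x=0): # free slim tip target in holder frame, mm
    a=np.radians(t); o=np.array([x,tipy+78*np.cos(a),tipz+78*np.sin(a)])/1e3
    w=(HX+o[0])*xh+(HY+o[1])*yh+np.array([0,0,o[2]]); rot=Rt(HD,t); go(w-rot.apply(G),rot)
E
python3 - <<'E'
from h import *
org(); aim(-60,130,11)
E
```

```text
t 5.8 org [-75.3  77.9 212.7] tilt -0.05 freetip [-1.000e-01  2.127e+02] thick [161.9 212.6] F xh,yh,z [ 0.4  0.2 -1.7] tq [-0.05 -0.02  0.04] w 0.0259
t 5.8 pos [0.3476 0.2397 0.2692] shift [-0.4799  0.5025  0.4613] turn [-0.0006  0.2455 -0.001 ]
```

Call:
play_rows(increments="-0.16 0.17 0.1 0 0.1 0 0; -0.32 0.34 0.2 0 0.2 0 0; -0.48 0.5 0.3 0 0.245 0 0; -0.48 0.5 0.46 0 0.245 0 0; -0.48 0.5 0.46 0 0.245 0 0")

```text
time: 6.3
tool_pos: [0.4312, 0.178, 0.1971]
tool_rot: [-0.075, 0.649, 0.755, 0.059]
wrist_force: [-0.8, 0.1, -1.9]
width: 0.0261
finger_force: 59.6
```

```bash
python3 - <<'E'
from h import *
org(); aim(-60,79.5,11)
E
```

```text
t 6.3 org [ -2.7  14.5 141.9] tilt 10.95 freetip [-62.1 127.1] thick [ 97.  157.9] F xh,yh,z [-0.7  0.3 -1.9] tq [-0.13  0.09 -0.01] w 0.0261
t 6.3 pos [0.4312 0.178  0.1971] shift [-0.0471  0.0181  0.3137] turn [-0.008   0.001  -0.0078]
```

Call:
play_rows(increments="-0.02 0.01 0.1 0 0 0 0; -0.04 0.015 0.2 0 0 0 0; -0.045 0.015 0.28 0 0 0 0; -0.045 0.015 0.31 0 0 0 0; -0.045 0.015 0.31 0 0 0 0")

```text
time: 6.8
tool_pos: [0.434, 0.1836, 0.1532]
tool_rot: [-0.073, 0.647, 0.757, 0.062]
wrist_force: [-0.6, -0.5, -0.8]
width: 0.0262
finger_force: 59.6
```

```bash
python3 - <<'E'
from h import *
im=cams.capture("wrist"); cv2.imwrite("pics/w3.png",im[:,:,::-1])
org(); aim(-66,77.3,11)
E
```

```text
t 6.85 org [ 1.8 19.8 98.7] tilt 11.03 freetip [-56.8  83.7] thick [102.2 114.7] F xh,yh,z [-0.7  0.1 -1.7] tq [-0.18 -0.06 -0.01] w 0.0266
t 6.85 pos [0.4345 0.1837 0.1538] shift [-0.0684 -0.0118  0.0306] turn [ 0.     -0.0007 -0.0003]
```

View pics/w3.png

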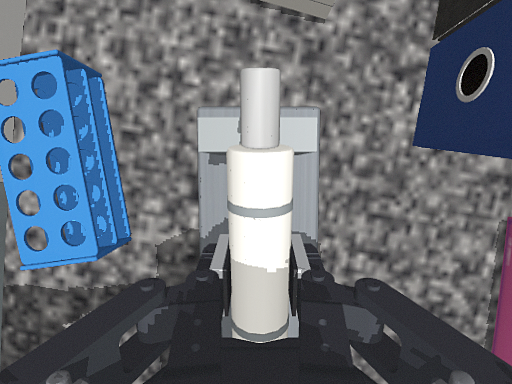

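The thick pin at (260,70-145) is over the big cheek, whose top spans columns 197-322. Lateral alignment looks close, so I'll measure it precisely.

```bash
python3 - <<'E'
from h import *
g=cv2.imread("pics/w3.png",0)
for v in(125,135,145): print(v,g[v,188:212].tolist(),g[v,310:332].tolist())
for v in(90,): print(v,g[v,234:250].tolist(),g[v,272:288].tolist())
print([ (v,int(g[v,215]),int(g[v,310])) for v in range(100,160,2)])
c=cams.calibration("wrist")
for u in (197.5,259.7,321.5):
    w=pt("w",(u,130),.09,c); print(u,((w@xh-HX)*1e3).round(2),((w@yh-HY)*1e3).round(2))
E
```

```text
125 [141, 147, 152, 152, 147, 144, 140, 138, 119, 124, 184, 202, 197, 199, 199, 198, 196, 197, 198, 198, 198, 199, 198, 198] [207, 207, 207, 208, 206, 210, 218, 151, 134, 121, 96, 109, 100, 89, 84, 81, 94, 110, 118, 129, 140, 140]
135 [133, 140, 141, 142, 139, 138, 138, 138, 130, 103, 181, 203, 198, 197, 197, 197, 197, 197, 197, 198, 198, 198, 197, 198] [207, 207, 207, 206, 206, 210, 218, 149, 135, 109, 90, 84, 72, 66, 68, 72, 73, 82, 86, 94, 106, 119]
145 [132, 120, 112, 109, 102, 103, 104, 107, 117, 94, 165, 198, 200, 198, 197, 199, 196, 198, 197, 197, 199, 198, 199, 197] [206, 207, 206, 208, 209, 210, 205, 148, 130, 79, 129, 137, 128, 120, 113, 108, 101, 98, 108, 115, 125, 129]
90 [124, 133, 138, 142, 152, 137, 119, 143, 164, 170, 177, 185, 191, 195, 203, 207] [205, 200, 199, 192, 190, 186, 178, 152, 127, 122, 111, 99, 80, 64, 65, 71]
[(100, 115, 108), (102, 120, 132), (104, 123, 154), (106, 107, 118), (108, 139, 144), (110, 164, 168), (112, 159, 166), (114, 160, 164), (116, 159, 165), (118, 202, 211), (120, 197, 207), (122, 198, 207), (124, 198, 206), (126, 199, 208), (128, 198, 208), (130, 198, 208), (132, 198, 207), (134, 200, 208), (136, 198, 207), (138, 199, 206), (140, 198, 207), (142, 197, 207), (144, 199, 207), (146, 197, 206), (148, 198, 206), (150, 207, 215), (152, 87, 106), (154, 87, 166), (156, 97, 161), (158, 99, 162)]
197.5 -27.95 80.72
259.7 1.59 80.63
321.5 30.93 80.65
```

Call:
play_rows(increments="-0.02 -0.01 0.03 0 0 0 0; -0.04 -0.01 0.03 0 0 0 0; -0.06 -0.01 0.03 0 0 0 0; -0.068 -0.01 0.03 0 0 0 0; -0.068 -0.01 0.03 0 0 0 0")

```text
time: 7.35
tool_pos: [0.4347, 0.174, 0.1472]
tool_rot: [-0.073, 0.647, 0.757, 0.063]
wrist_force: [-0.1, 0.5, -1.7]
width: 0.0264
finger_force: 59.6
```

```bash
sed -i 's/^HX,HY,HD=.4569/HX,HY,HD=.4572/' h.py; python3 - <<'E'
from h import *
org(); aim(-74,75.7,11)
E
```

```text
t 7.35 org [ 0.2 10.1 92.1] tilt 11.03 freetip [-66.4  77.2] thick [ 92.6 108.2] F xh,yh,z [-0.   0.6 -1.7] tq [-0.12 -0.01 -0.02] w 0.0264
t 7.35 pos [0.4347 0.174  0.1472] shift [-0.0513 -0.0012  0.0004] turn [ 0.0006 -0.0006 -0.0015]
```

Call:
play_rows(increments="-0.01 0 0 0 0 0 0; -0.02 0 0 0 0 0 0; -0.03 0 0 0 0 0 0; -0.04 0 0 0 0 0 0; -0.05 0 0 0 0 0 0")

```text
time: 7.85
tool_pos: [0.4357, 0.1669, 0.1456]
tool_rot: [-0.073, 0.647, 0.757, 0.062]
wrist_force: [-0.2, 0.4, -2.3]
width: 0.0259
finger_force: 59.6
```

```bash
python3 - <<'E'
from h import *
org(); aim(-78,74.9,11)
E
```

```text
t 7.85 org [ 0.1  2.9 90.5] tilt 11.03 freetip [-73.6  75.6] thick [ 85.4 106.6] F xh,yh,z [-0.2  0.4 -2.3] tq [-0.09 -0.02 -0.03] w 0.0259
t 7.85 pos [0.4357 0.1669 0.1456] shift [-0.0292 -0.0003 -0.0008] turn [ 0.0001 -0.0006 -0.0009]
```

Call:
play_rows(increments="-0.012 0 0 0 0 0 0; -0.024 0 0 0 0 0 0; -0.036 0 0 0 0 0 0; -0.044 0 0 0 0 0 0; -0.044 0 0 0 0 0 0")

```text
time: 8.35
tool_pos: [0.4367, 0.1613, 0.1446]
tool_rot: [-0.074, 0.647, 0.756, 0.063]
wrist_force: [-1.0, 5.1, -1.0]
width: 0.0261
finger_force: 59.6
```

```bash
python3 - <<'E'
from h import *
org(); aim(-78,74.9,11)
E
```

```text
t 8.35 org [ 0.1 -2.7 89.6] tilt 11.13 freetip [-79.2  74.5] thick [ 79.8 105.8] F xh,yh,z [-0.2  5.2 -1. ] tq [ 0.66  0.12 -0.  ] w 0.0261
t 8.35 pos [0.4367 0.1613 0.1446] shift [ 0.0092 -0.0008  0.0001] turn [ 0.0003 -0.003  -0.0019]
```

Call:
play_rows(increments="-0.013 0 0 0 -0.004 0 0; -0.026 0 0 0 -0.008 0 0; -0.039 0 0 0 -0.012 0 0; -0.052 0 0 0 -0.016 0 0; -0.06 0 0 0 -0.018 0 0")

```text
time: 8.85
tool_pos: [0.4378, 0.1536, 0.143]
tool_rot: [-0.069, 0.648, 0.757, 0.059]
wrist_force: [-1.0, 10.6, -1.0]
width: 0.0263
finger_force: 59.6
```

```bash
python3 - <<'E'
from h import *
org(); aim(-92,72.3,10)
E
```

```text
t 8.85 org [  0.1 -11.   87.8] tilt 10.45 freetip [-87.7  73.6] thick [ 71.6 103. ] F xh,yh,z [ 0.6 10.6 -1. ] tq [1.64 0.24 0.05] w 0.0263
t 8.85 pos [0.4378 0.1536 0.143 ] shift [-0.0266 -0.0006  0.0077] turn [ 0.0002 -0.01   -0.0027]
```

Call:
play_rows(increments="-0.008 0 0.001 0 -0.003 0 0; -0.016 0 0.003 0 -0.006 0 0; -0.022 0 0.004 0 -0.01 0 0; -0.026 0 0.005 0 -0.01 0 0; -0.026 0 0.005 0 -0.01 0 0")

```text
time: 9.35
tool_pos: [0.4383, 0.1507, 0.1418]
tool_rot: [-0.067, 0.648, 0.757, 0.057]
wrist_force: [-2.6, 13.4, -0.9]
width: 0.0266
finger_force: 59.6
```

```bash
python3 - <<'E'
from h import *
org(); aim(-92.5,72.3,9.5)
E
```

```text
t 9.35 org [  0.1 -14.4  86.5] tilt 10.09 freetip [-91.1  72.8] thick [ 68.3 101.2] F xh,yh,z [-0.4 13.6 -0.9] tq [2.05 0.31 0.01] w 0.0266
t 9.35 pos [0.4383 0.1507 0.1418] shift [-0.0057 -0.0008  0.0071] turn [ 0.0001 -0.0131 -0.0033]
```

```bash
python3 - <<'E'
from h import *
aim(-92.6,72.8,9.3); aim(-92.8,73.2,7.5)
E
```

```text
t 9.35 pos [0.4383 0.1507 0.1418] shift [-0.0044 -0.0008  0.0054] turn [ 0.0001 -0.0176 -0.0033]
t 9.35 pos [0.4383 0.1507 0.1418] shift [ 0.0061 -0.0009  0.0189] turn [ 0.0001 -0.0576 -0.0033]
```

Call:
play_rows(increments="-0.003 0 0.002 0 -0.006 0 0; -0.005 0 0.004 0 -0.012 0 0; -0.007 0 0.005 0 -0.018 -0.003 0; -0.007 0 0.005 0 -0.018 -0.003 0; -0.007 0 0.005 0 -0.018 -0.003 0")

```text
time: 9.85
tool_pos: [0.4382, 0.151, 0.1411]
tool_rot: [-0.062, 0.648, 0.758, 0.053]
wrist_force: [-3.5, 19.3, 0.2]
width: 0.0262
finger_force: 59.5
```

```bash
python3 - <<'E'
from h import *
org(); aim(-92.8,73.2,7.5)
E
```

```text
t 9.85 org [  0.  -14.7  85.6] tilt 9.42 freetip [-91.7  72.9] thick [68.2 99.4] F xh,yh,z [-0.4 19.6  0.2] tq [2.92 0.5  0.02] w 0.0262
t 9.85 pos [0.4382 0.151  0.1411] shift [ 0.0051 -0.0003  0.0138] turn [-0.0002 -0.0426 -0.0011]
```

```bash
python3 - <<'E'
from h import *
aim(-91.8,73.1,8.5);aim(-92,73.2,7.5)
E
```

```text
t 9.85 pos [0.4382 0.151  0.1411] shift [ 0.0053 -0.0003  0.0066] turn [-0.0002 -0.0204 -0.0011]
t 9.85 pos [0.4382 0.151  0.1411] shift [ 0.0104 -0.0003  0.0147] turn [-0.0002 -0.0426 -0.0011]
```

Call:
play_rows(increments="0.003 0 0.003 0 -0.01 0 0; 0.006 0 0.007 0 -0.02 0 0; 0.009 0 0.011 0 -0.032 0 0; 0.011 0 0.015 0 -0.043 0 0; 0.011 0 0.015 0 -0.043 0 0")

```text
time: 10.35
tool_pos: [0.4379, 0.1528, 0.1389]
tool_rot: [-0.049, 0.648, 0.759, 0.042]
wrist_force: [-2.7, 18.5, -0.1]
width: 0.0265
finger_force: 59.5
```

```bash
python3 - <<'E'
from h import *
org(); aim(-92.6,73.9,5)
E
```

```text
t 10.35 org [  0.1 -14.8  83.1] tilt 7.43 freetip [-92.2  73.1] thick [68.5 94. ] F xh,yh,z [ 0.3 18.7 -0.1] tq [ 2.65  0.47 -0.02] w 0.0265
t 10.35 pos [0.4379 0.1528 0.1389] shift [ 0.0133 -0.0003  0.016 ] turn [ 0.0001 -0.0539 -0.0006]
```

Call:
play_rows(increments="0.005 0 0.004 0 -0.012 0 0; 0.009 0 0.008 0 -0.026 0 0; 0.013 0 0.012 0 -0.04 0 0; 0.0155 0 0.016 0 -0.054 0 0; 0.0155 0 0.016 0 -0.054 0 0")

```text
time: 10.85
tool_pos: [0.4376, 0.155, 0.1366]
tool_rot: [-0.033, 0.649, 0.76, 0.028]
wrist_force: [-3.7, 15.7, -1.3]
width: 0.0261
finger_force: 59.5
```

```bash
python3 - <<'E'
from h import *
org(); aim(-93,74.4,2)
E
```

```text
t 10.85 org [  0.  -15.   80.5] tilt 4.94 freetip [-92.7  73.7] thick [68.7 87.7] F xh,yh,z [-1.2 16.1 -1.3] tq [ 2.37  0.42 -0.03] w 0.0261
t 10.85 pos [0.4376 0.155  0.1366] shift [ 0.0172 -0.0002  0.0221] turn [ 0.0004 -0.0654 -0.0003]
```

```bash
python3 - <<'E'
from h import *
aim(-93.0,74.5,0)
E
```

```text
t 10.85 pos [0.4376 0.155  0.1366] shift [ 0.0292 -0.0002  0.04  ] turn [ 0.0004 -0.1098 -0.0003]
```

Call:
play_rows(increments="0.008 0 0.01 0 -0.028 0 0; 0.016 0 0.02 0 -0.056 0 0; 0.024 0 0.03 0 -0.084 0 0; 0.03 0 0.039 0 -0.11 0 0; 0.03 0 0.039 0 -0.11 0 0")

```text
time: 11.35
tool_pos: [0.4369, 0.1596, 0.1309]
tool_rot: [0.001, 0.649, 0.761, -0.0]
wrist_force: [-3.0, 13.9, -1.2]
width: 0.0261
finger_force: 59.6
```

```bash
python3 - <<'E'
from h import *
org(); aim(-88,74.3,0); im=cams.capture("wrist"); cv2.imwrite("pics/w4.png",im[:,:,::-1])
E
```

```text
t 11.35 org [  0.1 -15.3  74.4] tilt -0.08 freetip [-93.3  74.5] thick [68.7 74.3] F xh,yh,z [-0.8 14.2 -1.2] tq [ 1.99  0.54 -0.07] w 0.0261
t 11.35 pos [0.4369 0.1596 0.1309] shift [ 0.0348 -0.0003  0.0007] turn [0.0008 0.0017 0.0004]
```

View pics/w4.png

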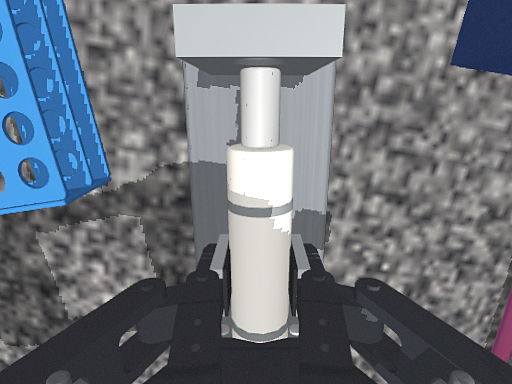

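The spindle is level. The thick pin (column 260, tip row 68) faces the big cheek, whose top spans columns 173-344 (centre about 259). Time to ease it back.

Call:
play_rows(increments="0.006 -0.002 0 0 0 0 0; 0.012 -0.003 0 0 0 0 0; 0.019 -0.003 0 0 0 0 0; 0.025 -0.003 0 0 0 0 0; 0.03 -0.003 0 0 0 0 0")

```text
time: 11.9
tool_pos: [0.4361, 0.1633, 0.1311]
tool_rot: [0.001, 0.649, 0.76, 0.0]
wrist_force: [-1.4, 10.9, -0.3]
width: 0.0261
finger_force: 59.6
```

```bash
python3 - <<'E'
from h import *
org()
E
```

```text
t 11.9 org [  0.  -11.5  74.6] tilt -0.1 freetip [-89.5  74.7] thick [72.5 74.4] F xh,yh,z [ 0.4 11.  -0.3] tq [ 1.64  0.3  -0.01] w 0.0261
```

Call:
play_rows(increments="0.006 0 0 0 0 0 0; 0.012 0 0 0 0 0 0; 0.018 0 0 0 0 0 0; 0.024 0 0 0 0 0 0; 0.028 0 0 0 0 0 0")

```text
time: 12.4
tool_pos: [0.4355, 0.167, 0.131]
tool_rot: [0.001, 0.649, 0.761, -0.0]
wrist_force: [-2.0, 8.8, -1.5]
width: 0.0264
finger_force: 59.6
```

```bash
python3 - <<'E'
from h import *
org()
E
```

```text
t 12.4 org [-0.  -7.8 74.5] tilt -0.15 freetip [-85.8  74.7] thick [76.2 74.3] F xh,yh,z [-0.6  9.  -1.5] tq [ 1.36  0.28 -0.05] w 0.0264
```

Force is 9 N, about 1.5 mm short of home. I'll continue gently until it drops.

Call:
play_rows(increments="0.004 0 0 0 0 0 0; 0.007 0 0 0 0 0 0; 0.01 0 0 0 0 0 0; 0.01 0 0 0 0 0 0; 0.01 0 0 0 0 0 0")

```text
time: 12.9
tool_pos: [0.4353, 0.1683, 0.131]
tool_rot: [0.002, 0.649, 0.761, -0.0]
wrist_force: [-1.9, 7.5, -0.4]
width: 0.0261
finger_force: 59.6
```

```bash
python3 - <<'E'
from h import *
org()
E
```

```text
t 12.9 org [-0.  -6.5 74.5] tilt -0.17 freetip [-84.5  74.7] thick [77.5 74.2] F xh,yh,z [-0.7  7.7 -0.4] tq [1.26 0.19 0.04] w 0.0261
```

Call:
play_rows(increments="0.003 0 0 0 0 0 0; 0.006 0 0 0 0 0 0; 0.006 0 0 0 0 0 0; 0.006 0 0 0 0 0 0; 0.006 0 0 0 0 0 0")

```text
time: 13.4
tool_pos: [0.4352, 0.1691, 0.131]
tool_rot: [0.002, 0.649, 0.761, -0.001]
wrist_force: [-1.7, 7.2, -1.9]
width: 0.026
finger_force: 59.6
```

```bash
python3 - <<'E'
from h import *
org()
E
```

```text
t 13.4 org [-0.  -5.8 74.5] tilt -0.18 freetip [-83.8  74.8] thick [78.2 74.2] F xh,yh,z [-0.5  7.3 -1.9] tq [ 1.13  0.19 -0.01] w 0.026
```

Call:
play_rows(increments="0.003 0 0 0 0 0 0; 0.006 0 0 0 0 0 0; 0.009 0 0 0 0 0 0; 0.009 0 0 0 0 0 0; 0.009 0 0 0 0 0 0")

```text
time: 13.9
tool_pos: [0.4352, 0.1692, 0.131]
tool_rot: [0.003, 0.649, 0.761, -0.001]
wrist_force: [-0.6, 5.4, -1.6]
width: 0.0262
finger_force: 59.6
```

```bash
python3 - <<'E'
from h import *
org()
E
```

```text
t 13.9 org [ 0.  -5.7 74.5] tilt -0.32 freetip [-83.7  74.9] thick [78.3 74. ] F xh,yh,z [ 0.3  5.4 -1.6] tq [ 0.77  0.   -0.07] w 0.0262
```

Call:
play_rows(increments="0.004 0 0 0 0 0 0; 0.006 0 0.002 0 0 0 0; 0.006 0 0.002 0 0 0 0; 0.006 0 0.002 0 0 0 0.35; 0.006 0 0.002 0 0 0 0.45")

```text
time: 14.4
tool_pos: [0.4343, 0.1695, 0.13]
tool_rot: [0.002, 0.649, 0.761, -0.002]
wrist_force: [0.3, -0.5, 0.8]
width: 0.0385
finger_force: 0.0
```

Call:
play_rows(increments="0 0 0 0 0 0 0.55; 0 0 0 0 0 0 0.55; 0 0 0 0 0 0 0.55; 0 0 0 0 0 0 0.55; 0 0 0 0 0 0 0.55")

```text
time: 14.9
tool_pos: [0.4347, 0.1698, 0.1304]
tool_rot: [0.003, 0.649, 0.761, -0.002]
wrist_force: [0.1, -0.5, -0.6]
width: 0.0472
finger_force: 0.0
```

```bash
python3 - <<'E'
from h import *
org(); c=cams.calibration("wrist")
im=cams.capture("wrist"); cv2.imwrite("pics/w5.png",im[:,:,::-1])
g=cv2.imread("pics/w5.png",0)
print("col260",[(v,int(g[v,260])) for v in range(30,110,2)]); print(g[150:156,200:320:4].tolist()); print(g[300,215:310:3].tolist())
E
```

```text
t 14.9 org [-0.4 -5.1 73.9] tilt -0.36 freetip [-83.1  74.4] thick [78.9 73.4] F xh,yh,z [ 0.  -0.5 -0.6] tq [ 0.01  0.02 -0.01] w 0.0472
col260 [(30, 149), (32, 163), (34, 161), (36, 158), (38, 206), (40, 203), (42, 204), (44, 204), (46, 204), (48, 204), (50, 204), (52, 203), (54, 204), (56, 204), (58, 204), (60, 204), (62, 204), (64, 203), (66, 204), (68, 204), (70, 204), (72, 204), (74, 204), (76, 204), (78, 204), (80, 204), (82, 205), (84, 203), (86, 207), (88, 129), (90, 165), (92, 184), (94, 249), (96, 248), (98, 248), (100, 248), (102, 249), (104, 249), (106, 249), (108, 249)]
[[159, 159, 159, 159, 159, 159, 162, 141, 189, 186, 183, 187, 178, 180, 181, 184, 177, 169, 176, 186, 188, 188, 187, 191, 163, 163, 163, 164, 166, 171], [160, 158, 161, 160, 163, 159, 161, 160, 203, 190, 186, 185, 188, 189, 178, 169, 179, 180, 189, 189, 189, 193, 194, 215, 162, 162, 164, 164, 166, 168], [157, 158, 160, 160, 160, 158, 161, 170, 220, 203, 196, 192, 188, 188, 187, 190, 191, 188, 191, 192, 195, 201, 224, 241, 162, 162, 163, 162, 165, 170], [157, 157, 159, 160, 161, 156, 162, 178, 224, 237, 231, 209, 200, 198, 197, 198, 177, 198, 201, 203, 205, 247, 254, 248, 161, 162, 164, 163, 166, 168], [158, 158, 160, 159, 162, 158, 161, 179, 224, 249, 254, 254, 246, 246, 246, 232, 225, 244, 247, 254, 255, 255, 255, 249, 162, 160, 164, 163, 166, 169], [162, 159, 160, 159, 162, 159, 160, 183, 226, 246, 254, 255, 255, 255, 255, 255, 255, 255, 255, 255, 255, 255, 254, 250, 159, 161, 161, 165, 166, 168]]
[102, 99, 99, 103, 102, 96, 181, 192, 200, 206, 208, 212, 213, 215, 214, 216, 215, 216, 214, 211, 209, 205, 201, 193, 188, 83, 155, 158, 153, 152, 159, 157]
```

Call:
play_rows(increments="0 0 -0.05 0 0 0 0.6; 0 0 -0.15 0 0 0 0.6; 0 0 -0.35 0 0 0 0.6; 0 0 -0.6 0 0 0 0.6; 0 0 -0.8 0 0 0 0.6")

```text
time: 15.45
tool_pos: [0.4348, 0.1707, 0.2529]
tool_rot: [0.003, 0.649, 0.761, -0.001]
wrist_force: [1.0, 0.1, 0.3]
width: 0.0512
finger_force: 0.0
```

Call:
play_rows(increments="0 -0.1 0 0 0 0 0.6; 0 -0.1 0 0 0 0 0.6; 0 -0.1 0 0 0 0 0.6; 0 -0.1 0 0 0 0 0.6; 0 -0.1 0 0 0 0 0.6")

```text
time: 15.95
tool_pos: [0.4196, 0.1681, 0.2495]
tool_rot: [0.002, 0.649, 0.761, -0.003]
wrist_force: [-0.5, 0.3, -0.6]
width: 0.0511
finger_force: 0.0
```

```bash
python3 - <<'E'
from h import *
org(); im=cams.capture("wrist"); cv2.imwrite("pics/w6.png",im[:,:,::-1])
E
```

```text
t 15.95 org [-15.7  -4.5 193. ] tilt -0.38 freetip [-82.5 193.5] thick [ 79.5 192.5] F xh,yh,z [-0.5  0.4 -0.6] tq [ 0.02  0.01 -0.02] w 0.0511
```

View pics/w6.png

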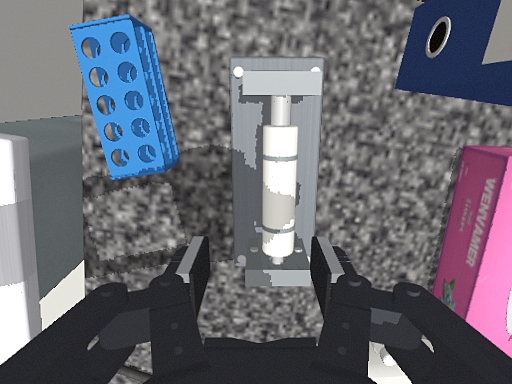

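The spindle hangs level between both cheeks, with the cylinder from (281,125) to (278,257). About 23-24 mm of the thick pin is exposed, so it is home in the big cup, and the gripper is clear.

```bash
python3 -c "
from rig import job
print(job.job_done())"
```

```text
the job is handed in; nothing more can be done
None
```

The spindle is fitted in the holder and released, with the slim pin in the small cup, the thick pin fully home in the big cup and the gripper clear. I handed the job in at about 16 s; no verdict came back.

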